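# Load a stepped plug into the spring magazine

### The arm

A 7-joint arm with a two-finger parallel gripper is mounted at the origin on the work surface. World frame = base frame: x ahead of the robot, y to its left, z up, the work surface at z = 0. Lengths are in m, angles in rad, forces in N, time in s.
With the tool pointing down it reaches from about 0.35 to 0.775 m from the base axis. Payload 3.1 kg.
Tool frame: the origin (TCP) lies midway between the tips of the shut fingers; the grasp point (between the pads) lies 19 mm behind it; x points along the fingers, y is the direction in which the jaws open and shut, and the axes are right-handed (so a half turn about x gives the same grasp; the last joint's range is limited). The gripper opens to 85 mm and grips with 20 to 120 N. Pads are 22 mm wide; open, the fingers measure 114 mm over their backs; the gripper's body (76 mm by 85 mm) begins 54 mm behind the grasp point. The pads swing forward as they close: fully open they stand 13 mm farther back than shut.
Start: joints at [-1.374, 0.311, 0.014, 1.512, -0.004, 1.319, -0.027], TCP at [0.13, 0.534, 0.231] pointing down, gripper open.
Joint ranges: [-2.7, 2.7], [-0.3, 1.91], [-1.27, 1.3], [0.12, 2.57], [-1.44, 4.58], [0.2, 2.03], [-3.05, 3.05]. Speed limits (rad/s): [2.79, 2.79, 3.14, 3.14, 3.14, 3.14, 3.14].

### API

Orientations are given as a rotation vector (axis times angle).
In Python, from bench import r gives the robot as it stands. The module is installed in compiled form; this text tells all that it offers.
- The arm moves only by the tool apply_moves, never from a script. Its argument "increments" is a list of rows, each a list of 3 entries, a list of its own where there are three numbers: the closure, from 0 (fully open) to 1 (shut), then the shift along the tool's x, y, z in mm, then the turn, a rotation vector about the tool's x, y, z in degrees. In form: [[grip, [tx, ty, tz], [rx, ry, rz]], ...]. A call has 1 to 8 rows; each row shifts and turns the commanded pose from where the row before left it, along the tool's axes as they then stand; what a row does not reach is not made up. A row lasts 1/8 s, in which the tool goes at most 62.5 mm and 10.7 degrees, less where a joint would pass 70% of its speed; a pose out of reach is approached as far as the arm can. A call with a gripper value outside its range is refused whole. The fingers move at their own pace and stop on an object; "force" is the grip in N (left out, the last holds). Time passes only in rows, so rows that do not move let the fingers close. It gives the time, the measured TCP pose, the force and the opening at its end, in the units of the state.
- r.sense(): the state, without advancing time (a new reading comes with each control period).
- r.read_camera(name): name is "side" or "top"; returns the picture (400x640x3 uint8, red, green, blue); there is no depth.
- r.camera_info(name): a dict with "mtx" (3x3 intrinsics, pixels), "origin" and "attitude" of the camera in the world. Camera axes: x right, y up, looking along -z (the intrinsics and any distortion apply to the point x, -y, -z); pixel columns grow to the right and rows downward; lengths in m; the calibration is good to about 2 mm. A picture is of the moment at which its call begins. camera_info takes no time and is no camera call.
- r.finish_job(): hands the job in, once; it reports no verdict.
The state is a dict: "time_s": time; "q": joint angles; "qd": joint speeds; "effort": joint torques, N m; "position": TCP position; "tcp_rot": TCP orientation; "wrist_force": force on the tool from outside, world axes, zero at the start; "wrist_torque": the same for the moment, N m; "grip_width": finger opening in m.
Only numpy, scipy, OpenCV 4.12 (cv2) and the standard library are available. Lean on these libraries where they do the work, as an engineer would, in place of code of your own. Each camera call takes 0.05 s, during which the arm holds its last target. There are 200 camera calls.

### The job

Of the three stepped aluminium plugs standing on the bench, take the middle-sized one, stand it in the mouth of the green spring-loaded magazine with its wide foot down, and press it straight down against the spring until the two side catches snap over its shoulder and hold it down. Leave the wide and the slim plug standing where they are.

Things in the scene. Friction and masses are not known exactly. Their poses are not given: they have to be found in the camera images.
- plug_center (a point): plug to load, the middle-sized of three: aluminium, upright, 0.16 kg, 95 mm tall. Round foot 40 mm across, 30 mm high (lower rim bevelled), topped by a round stem 20 mm across, 65 mm high. This point: on its axis (z, up), 47.5 mm above the underside, 17.5 mm above the shoulder (top of the foot). Hold the top 25 mm of the stem: fingers then clear the magazine's rim
- mouth (a point): centre of the magazine's mouth at its rim, 128 mm above the bench, z up; fixed. Square flare 57 mm wide; bore 46. Sprung catches at +-y (foot parts them, to 10 N); undersides 28 mm below rim. Follower 33 mm below rim: spring 5 N, 11 N as the shoulder passes the catches, stop 8 mm deeper. Latched, the plug's centre stays 10.5 mm below the rim (18.5 at the stop); else it rises to 14 mm above
- wide_center (a point): bystander: a like plug with a foot 56 mm in diameter, too wide for the bore; same heights and stem. This point is on its axis 47.5 mm above its underside
- slim_center (a point): bystander: a like plug with a foot 26 mm in diameter, too slim for the catches; same heights and stem. This point is on its axis 47.5 mm above its underside
Mind the look-alikes: they are no part of the job. Leave any blue or yellow look-alike of the part that bears plug_center alone.

How it is judged:
By the outcome, as a careful person would: the job done as asked, in the order asked, and still so for the second after the job is handed in, with the robot touching nothing.
It also fails if it takes over 40 s, if anything falls off the work surface, if the arm or the gripper's body presses on something with over 40 N, if the wrist force passes 120 N, or if a joint passes its speed limit or range.

## Working session

There is one attempt and no reset: what is moved stays moved. The work goes in short steps, Python scripts to look and compute and a tool call to move; the robot and the scene stay as the last step left them, time stands still between calls to the robot, and variables do not carry over. Pictures are saved under pics/ and viewed, about 8 in all and at most 12, crops included, and the job is handed in when it is done.

Besides the shell and the picture viewer there is one more tool, called after "Request:" as a command line: name --argument value ..., lists and objects as JSON in quotes. apply_moves: Moves the arm, as the interface text tells. Its arguments: {"type":"object","properties":{"increments":{"type":"array"},"force":{"type":"number"}},"required":["increments"]}

```bash
mkdir -p pics; python3 - <<'E'
from bench import r
import cv2
for n in("side","top"):
    cv2.imwrite(f"pics/{n}0.png",r.read_camera(n)[:,:,::-1]); print(n,r.camera_info(n))
print(r.sense())
E
```

```text
side {'mtx': array([[377.64741824,   0.        , 322.445895  ],
       [  0.        , 377.64741824, 194.66851063],
       [  0.        ,   0.        ,   1.        ]]), 'origin': array([ 0.31108599, -0.42628669,  0.62048246]), 'attitude': array([ 0.72486661, -0.14869174, -0.43887448])}
top {'mtx': array([[418.0802294 ,   0.        , 317.29037253],
       [  0.        , 418.0802294 , 204.61190009],
       [  0.        ,   0.        ,   1.        ]]), 'origin': array([ 0.42541625, -0.0350738 ,  1.06317731]), 'attitude': array([ 0.07293149, -0.04089478, -1.56692322])}
{'time_s': 0.1, 'q': array([-1.37370665,  0.31166892,  0.01396718,  1.51288861, -0.00440679,
        1.31921791, -0.02719426]), 'qd': array([-5.04015455e-05, -1.37757501e-03,  9.46757162e-04, -4.85344146e-03,
        3.27805000e-04,  8.81246599e-04, -5.53212023e-04]), 'effort': array([ 4.23055089e-04, -3.80856371e+01,  1.46372532e-01, -2.31243521e+01,
        1.21950964e-02,  8.11521371e-03, -1.65653483e-05]), 'position': array([0.12990556, 0.53376249, 0.23032017]), 'tcp_rot': array([ 0.18569906,  1.56284221, -0.18907411]), 'wrist_force': array([-0.13104158,  0.24368162, -0.30626271]), 'wrist_torque': array([-0.00129654,  0.02710076, -0.02372435]), 'grip_width': 0.08540737379090987}
```

View pics/side0.png

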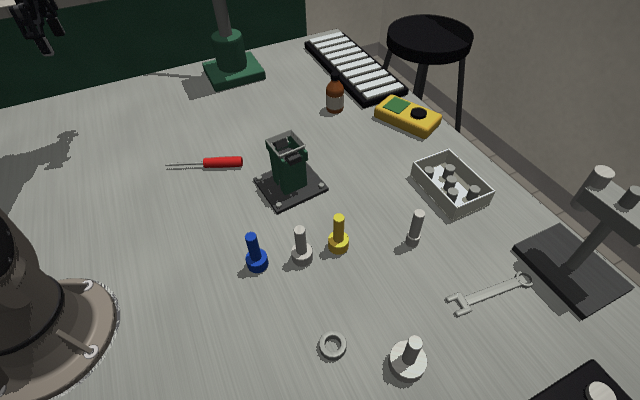

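View pics/top0.png

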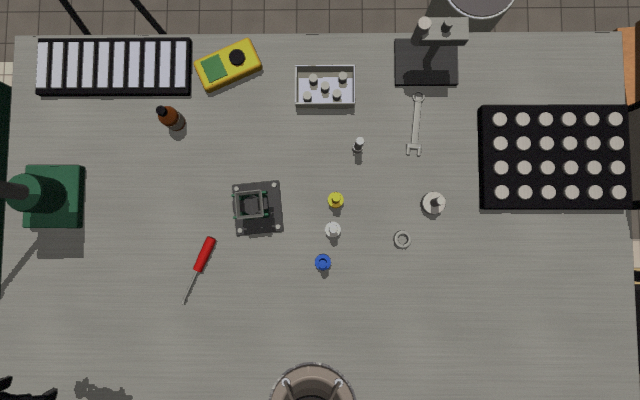

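Side view: the aluminium candidates are at (301,246), (415,230) and (408,360). The blue (256,255) and yellow (338,235) plugs are look-alikes. (301,246) has a mid-size foot; (415,230) looks slim and (408,360) wide. I'll confirm this in enlarged crops.

```bash
python3 - <<'E'
import cv2,numpy as np
s=cv2.imread("pics/side0.png");t=cv2.imread("pics/top0.png")
c=lambda im,x,y,w,h,k:cv2.resize(im[y:y+h,x:x+w],None,fx=k,fy=k,interpolation=cv2.INTER_CUBIC)
a=np.hstack([c(s,240,205,110,75,4),c(s,250,120,90,75,4)])
b=np.hstack([c(t,300,185,80,50+0,5)[:250],c(t,225,175,80,50+20,5)[:250]])
b=np.hstack([c(t,310,180,55,60,5),c(t,225,175,65,60,5),c(s,390,335,40,60,5)[:, :200]])
cv2.imwrite("pics/cropA.png",a);cv2.imwrite("pics/cropB.png",b);print(a.shape,b.shape)
E
```

```text
(300, 800, 3) (300, 800, 3)
```

View pics/cropA.png

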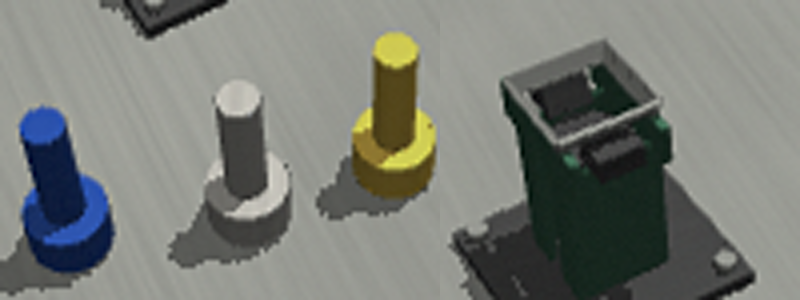

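View pics/cropB.png

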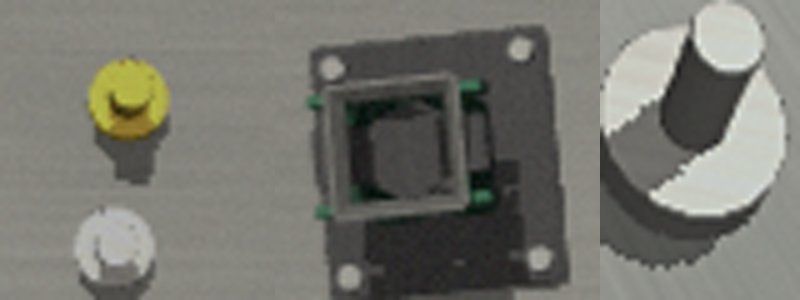

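The crop confirms that the plug at side (300,230) / top (333,229) has a mid-size foot about twice its stem diameter, and that it is bare aluminium. The magazine rim corners are visible in both views. Next I'll triangulate.

```bash
cat >h.py <<'E'
from bench import r
import numpy as np, cv2
from scipy.spatial.transform import Rotation as R
def ray(n,p):
    i=r.camera_info(n);K=i["mtx"];d=np.linalg.solve(K,[p[0],p[1],1])*[1,-1,-1]
    return i["origin"],R.from_rotvec(i["attitude"]).apply(d)
def atz(n,p,z):
    o,d=ray(n,p);return o+d*(z-o[2])/d[2]
def tri(ps,pt):
    A=[];b=[]
    for n,p in(("side",ps),("top",pt)):
        o,d=ray(n,p);d/=np.linalg.norm(d);M=np.eye(3)-np.outer(d,d);A.append(M);b.append(M@o)
    return np.linalg.lstsq(np.vstack(A),np.hstack(b),rcond=None)[0]
def proj(n,X):
    i=r.camera_info(n);p=R.from_rotvec(i["attitude"]).inv().apply(np.array(X)-i["origin"])*[1,-1,-1];p=i["mtx"]@p;return p[:2]/p[2]
E
python3 - <<'E'
from h import *
np.set_printoptions(precision=4,suppress=True)
ps,pt=(299.4,229.4),(333.2,229.0)
print("plug top",tri(ps,pt),atz("side",ps,.095),atz("top",pt,.095))
s=[(265.3,140.3),(291.0,130.0),(305,145.8),(280,155.5)]
t=[(235,192.2),(262,190.2),(263.8,216),(236.5,218.8)]
# correspondence: try by z-plane
a=np.array([atz("side",p,.128) for p in s]);b=np.array([atz("top",p,.128) for p in t])
print(a,a.mean(0));print(b,b.mean(0))
for q in (a,b): print([round(np.linalg.norm(q[k]-q[k-1]),4) for k in range(4)])
print(tri(np.mean(s,0),np.mean(t,0)))
for n,p,z in (("side",(418,211),.095),("side",(414.5,343),.095)): print(atz(n,p,z))
m=R.from_rotvec(r.sense()["tcp_rot"]).as_matrix();print(m)
E
```

```text
plug top [ 0.4387 -0.052   0.0963] [ 0.4385 -0.0509  0.095 ] [ 0.4393 -0.0522  0.095 ]
[[0.4587 0.1627 0.128 ]
 [0.518  0.1695 0.128 ]
 [0.5234 0.1103 0.128 ]
 [0.4683 0.1063 0.128 ]] [0.4921 0.1372 0.128 ]
[[0.521  0.17   0.128 ]
 [0.5256 0.109  0.128 ]
 [0.4674 0.1041 0.128 ]
 [0.4609 0.1656 0.128 ]] [0.4937 0.1372 0.128 ]
[np.float64(0.0572), np.float64(0.0597), np.float64(0.0594), np.float64(0.0552)]
[np.float64(0.0602), np.float64(0.0612), np.float64(0.0584), np.float64(0.0618)]
[0.493  0.1376 0.1269]
[ 0.6451 -0.109   0.095 ]
[ 0.5024 -0.3008  0.095 ]
[[-0.0004  0.2364  0.9716]
 [-0.0021  0.9716 -0.2364]
 [-1.     -0.0022  0.0001]]
```

Both views agree: plug axis at (0.439, -0.052), top at z≈0.095. The mouth centre is at (0.493, 0.137), z≈0.127 (nominal 0.128), with yaw of about +5°. The neighbours lie along x, so the jaws will open along y. I'll turn the tool first, then travel.

Request:
apply_moves --increments '[[0,[0,0,0],[-7,0,0]],[0,[0,0,0],[-6.7,0,0]],[0,[0,-47,45],[0,0,0]],[0,[0,-47,45],[0,0,0]],[0,[0,-47,45],[0,0,0]],[0,[0,-47,45],[0,0,0]],[0,[0,-47,45],[0,0,0]],[0,[0,-47,45],[0,0,0]]]' --force 40

```text
time_s: 1.1
position: [0.3904, 0.2619, 0.2311]
tcp_rot: [-0.0, 1.571, 0.001]
wrist_force: [-0.0, 0.7, 0.6]
grip_width: 0.0854
```

Request:
apply_moves --increments '[[0,[0,-44,6],[0,0,0]],[0,[0,-44,6],[0,0,0]],[0,[0,-44,6],[0,0,0]],[0,[0,-44,6],[0,0,0]],[0,[0,-44,6],[0,0,0]],[0,[0,-44,6],[0,0,0]],[0,[0,-37,3],[0,0,0]],[0,[0,0,0],[0,0,0]]]'

```text
time_s: 2.1
position: [0.4282, -0.041, 0.2312]
tcp_rot: [0.005, 1.571, -0.006]
wrist_force: [-0.4, 1.4, 0.1]
grip_width: 0.085
```

```bash
python3 - <<'E'
from h import *
s=r.sense();print(s["time_s"],s["position"],s["q"]);print(R.from_rotvec(s["tcp_rot"]).as_matrix().round(3))
E
```

```text
2.1 [ 0.42815434 -0.04103176  0.23118625] [-0.45668444  0.05931579  0.5419182   1.82654579 -0.03072685  1.26457565
  1.65751947]
[[-0.     0.007  1.   ]
 [-0.001  1.    -0.007]
 [-1.    -0.001 -0.   ]]
```

Request:
apply_moves --increments '[[0,[0,-10.5,11],[0,0,0]],[0,[35,0,0],[0,0,0]],[0,[35,0,0],[0,0,0]],[0,[30,0,0],[0,0,0]],[0,[0,0,0],[0,0,0]]]'

```text
time_s: 2.72
position: [0.4371, -0.0465, 0.1291]
tcp_rot: [-0.001, 1.577, 0.002]
wrist_force: [-0.5, -0.7, -0.1]
grip_width: 0.0855
```

```bash
python3 - <<'E'
from h import *
s=r.sense();print(s["time_s"],s["position"])
a=r.read_camera("side")[150:300,200:400,::-1];b=r.read_camera("top")[150:300,240:440,::-1]
cv2.imwrite("pics/hov.png",np.hstack([cv2.resize(x,None,fx=2,fy=2,interpolation=2) for x in(a,b)]))
E
```

```text
2.725 [ 0.43709979 -0.04651202  0.12911678]
```

View pics/hov.png

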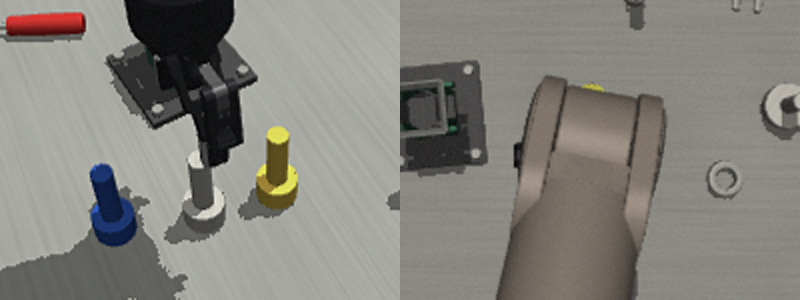

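The side view shows the near finger beside the target stem at about (200,160) in the crop, with the yellow and blue plugs clear on either side. I'll descend and grip.

Request:
apply_moves --increments '[[0,[0,-5.5,2],[0,0,0]],[0,[32,0,0],[0,0,0]],[0,[31,0,0],[0,0,0]],[0,[0,0,0],[0,0,0]],[0,[0,0,0],[0,0,0]]]'

```text
time_s: 3.45
position: [0.4432, -0.0537, 0.0698]
tcp_rot: [-0.0, 1.568, -0.0]
wrist_force: [0.8, -0.1, 0.8]
grip_width: 0.085
```

Request:
apply_moves --increments '[[0.3,[0,0,0],[0,0,0]],[0.5,[0,0,0],[0,0,0]],[0.7,[0,0,0],[0,0,0]],[1,[0,0,0],[0,0,0]],[1,[0,0,0],[0,0,0]],[1,[0,0,0],[0,0,0]]]' --force 60

```text
time_s: 4.2
position: [0.442, -0.053, 0.0686]
tcp_rot: [-0.0, 1.57, 0.001]
wrist_force: [-0.4, 1.3, 4.7]
grip_width: 0.0178
```

Request:
apply_moves --increments '[[1,[-25,0,0],[0,0,0]],[1,[-35,0,0],[0,0,0]],[1,[-40,0,0],[0,0,0]],[1,[-40,0,0],[0,0,0]],[1,[-25,0,0],[0,0,0]],[1,[0,0,0],[0,0,0]],[1,[0,0,0],[0,0,0]]]'

```text
time_s: 5.08
position: [0.4404, -0.0533, 0.2316]
tcp_rot: [-0.0, 1.574, 0.0]
wrist_force: [-0.0, -0.4, -1.3]
grip_width: 0.0176
```

```bash
python3 - <<'E'
from h import *
s=r.sense();print(s["time_s"],s["position"],s["wrist_force"],s["grip_width"])
for k in range(1):
    a=r.read_camera("side");cv2.imwrite("pics/lift.png",cv2.resize(a[60:260,200:400,::-1],None,fx=3,fy=3,interpolation=2))
p=s["position"];print(proj("side",p),[proj("side",[.442,-.053,z]) for z in(.165,.23)])
E
```

```text
5.075 [ 0.4404381  -0.05329625  0.23162935] [-0.00613389 -0.4020917  -1.32624063] 0.01756194404118062
[295.31791746 173.9189492 ] [array([299.14774161, 203.17247942]), array([296.29744114, 174.23944529])]
```

View pics/lift.png

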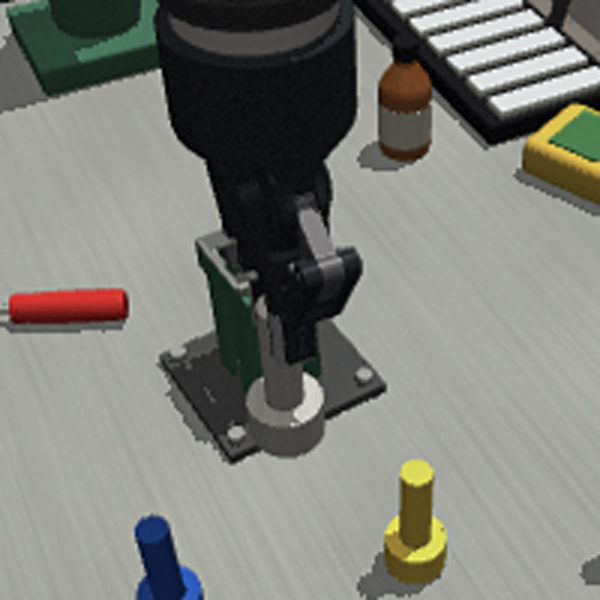

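The side view shows the plug held upright: shoulder centre at crop (285,402), i.e. full (295,194). The stem slopes as a vertical line should. Next I'll compute its axis offset from the TCP.

```bash
python3 - <<'E'
from h import *
s=r.sense();print(s["time_s"],s["position"],s["tcp_rot"])
for z in(.19,.193,.196):print(z,atz("side",(294.9,193.8),z))
for X in([.437,-.053,.193],[.441,-.053,.193],[.437,-.053,.258]):print(X,(proj("side",X)-[200,60])*3)
E
```

```text
5.125 [ 0.44026536 -0.05322567  0.23142116] [-3.95693849e-04  1.57463650e+00  7.27188593e-05]
0.19 [ 0.43659607 -0.05303666  0.19      ]
0.193 [ 0.43572139 -0.05563781  0.193     ]
0.196 [ 0.43484672 -0.05823896  0.196     ]
[0.437, -0.053, 0.193] [284.97179939 397.15391363]
[0.441, -0.053, 0.193] [292.14496096 394.54550249]
[0.437, -0.053, 0.258] [274.93101903 303.79016554]
```

Request:
apply_moves --increments '[[1,[0,25,7],[0,0,0]],[1,[0,40,12],[0,0,0]],[1,[0,40,12],[0,0,0]],[1,[0,40,12],[0,0,0]],[1,[0,30,9],[0,0,0]],[1,[0,15,3],[0,0,0]],[1,[0,0,0],[0,0,0]],[1,[0,0,0],[0,0,0]]]'

```text
time_s: 6.12
position: [0.4963, 0.1344, 0.233]
tcp_rot: [0.001, 1.572, -0.003]
wrist_force: [0.7, -0.4, -1.7]
grip_width: 0.0177
```

```bash
python3 - <<'E'
from h import *
s=r.sense();print(s["time_s"],s["position"],s["tcp_rot"],s["wrist_force"],s["grip_width"])
a=r.read_camera("side");cv2.imwrite("pics/over.png",cv2.resize(a[70:220,210:360,::-1],None,fx=4,fy=4,interpolation=2))
for X in([.4921,.1372,.128],[.4921,.1372,.163],[.4921,.1372,.193]):print(X,(proj("side",X)-[210,70])*4)
E
```

```text
6.125 [0.49630611 0.1344047  0.23298351] [ 5.91900527e-04  1.57161483e+00 -3.13796452e-03] [ 0.67581846 -0.37192189 -1.74304363] 0.017663625610709496
[0.4921, 0.1372, 0.128] [301.35619162 290.66406798]
[0.4921, 0.1372, 0.163] [294.76143445 235.01951621]
[0.4921, 0.1372, 0.193] [288.72491905 184.08523843]
```

View pics/over.png

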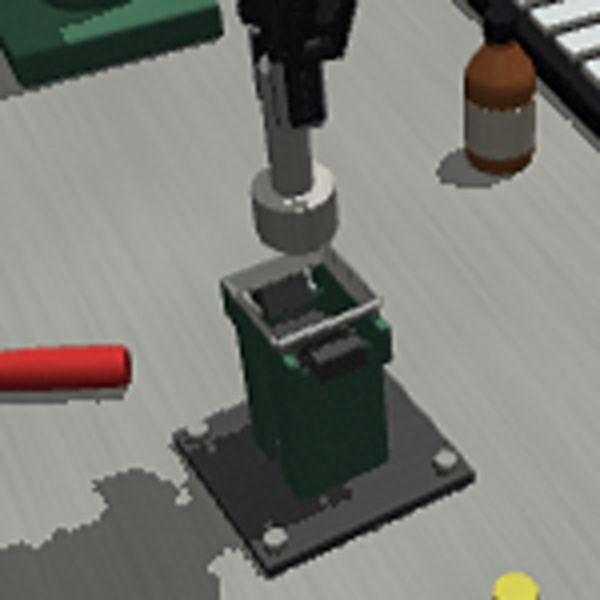

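The foot sits over the mouth, with its underside centre near crop (297,234) against (295,235) expected. About 3 mm of +y is still missing. I'll correct that and enter the flare slowly.

Request:
apply_moves --increments '[[1,[0,3,0],[0,0,0]],[1,[15,0,0],[0,0,0]],[1,[15,0,0],[0,0,0]],[1,[10,0,0],[0,0,0]],[1,[8,0,0],[0,0,0]],[1,[0,0,0],[0,0,0]]]' --force 100

```text
time_s: 6.92
position: [0.4961, 0.1396, 0.1845]
tcp_rot: [-0.001, 1.572, -0.0]
wrist_force: [-0.1, 0.7, -1.0]
grip_width: 0.0165
```

Request:
apply_moves --increments '[[1,[5,0,0],[0,0,0]],[1,[5,0,0],[0,0,0]],[1,[0,0,0],[0,0,0]]]'

```text
time_s: 7.3
position: [0.4962, 0.1396, 0.1749]
tcp_rot: [-0.0, 1.572, 0.0]
wrist_force: [-0.0, -0.2, -1.2]
grip_width: 0.0169
```

The foot is about 22 mm inside the bore with no side force. Continuing down.

Request:
apply_moves --increments '[[1,[5,0,0],[0,0,0]],[1,[5,0,0],[0,0,0]],[1,[5,0,0],[0,0,0]],[1,[0,0,0],[0,0,0]]]'

```text
time_s: 7.8
position: [0.497, 0.1399, 0.1606]
tcp_rot: [-0.0, 1.57, 0.001]
wrist_force: [0.6, -0.1, 2.6]
grip_width: 0.0168
```

Request:
apply_moves --increments '[[1,[5,0,0],[0,0,0]],[1,[5,0,0],[0,0,0]],[1,[4,0,0],[0,0,0]],[1,[0,0,0],[0,0,0]]]'

```text
time_s: 8.3
position: [0.4972, 0.1398, 0.1471]
tcp_rot: [0.0, 1.569, 0.001]
wrist_force: [0.1, 0.4, 5.8]
grip_width: 0.0161
```

Request:
apply_moves --increments '[[1,[4,0,0],[0,0,0]],[1,[4,0,0],[0,0,0]],[1,[3,0,0],[0,0,0]],[1,[0,0,0],[0,0,0]]]'

```text
time_s: 8.8
position: [0.4975, 0.1398, 0.1367]
tcp_rot: [0.0, 1.569, 0.001]
wrist_force: [-1.1, 0.1, 9.0]
grip_width: 0.0165
```

Request:
apply_moves --increments '[[1,[2,0,0],[0,0,0]],[1,[0,0,0],[0,0,0]]]'

```text
time_s: 9.05
position: [0.4974, 0.1399, 0.1349]
tcp_rot: [0.0, 1.569, 0.001]
wrist_force: [-1.2, -1.2, 9.9]
grip_width: 0.0166
```

Request:
apply_moves --increments '[[1,[2,0,0],[0,0,0]],[1,[0,0,0],[0,0,0]],[1,[0,0,0],[0,0,0]]]'

```text
time_s: 9.43
position: [0.4975, 0.1399, 0.1331]
tcp_rot: [0.0, 1.569, 0.001]
wrist_force: [-1.8, -0.3, 9.5]
grip_width: 0.0166
```

Request:
apply_moves --increments '[[1,[1.5,0,0],[0,0,0]],[1,[0,0,0],[0,0,0]],[1,[0,0,0],[0,0,0]]]'

```text
time_s: 9.8
position: [0.4975, 0.1398, 0.1316]
tcp_rot: [0.001, 1.569, 0.001]
wrist_force: [-1.7, -0.1, 9.4]
grip_width: 0.0168
```

Request:
apply_moves --increments '[[1,[1.5,0,0],[0,0,0]],[1,[0,0,0],[0,0,0]],[1,[0,0,0],[0,0,0]]]'

```text
time_s: 10.18
position: [0.4977, 0.1399, 0.1306]
tcp_rot: [0.001, 1.568, 0.001]
wrist_force: [-1.8, -1.5, 12.0]
grip_width: 0.017
```

```bash
python3 - <<'E'
from h import *
s=r.sense();print(s["time_s"],s["position"],s["tcp_rot"],s["wrist_force"],s["grip_width"])
a=r.read_camera("side");cv2.imwrite("pics/press.png",cv2.resize(a[90:190,230:340,::-1],None,fx=5,fy=5,interpolation=2))
E
```

```text
10.175 [0.49765598 0.13988945 0.13062138] [7.58592874e-04 1.56818729e+00 1.35067698e-03] [-1.76415919 -1.4911503  11.95053264] 0.016971517022126407
```

View pics/press.png

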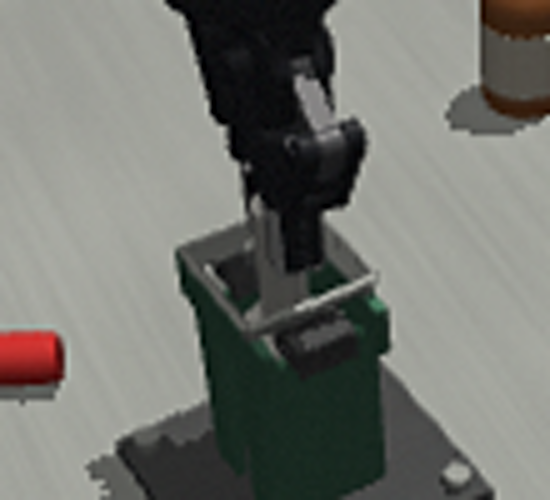

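The foot is well below the rim, the stem is upright and the catch block at crop (318,338) looks closed. I'll ease up while still gripping to feel for the latch.

Request:
apply_moves --increments '[[1,[-3,0,0],[0,0,0]],[1,[0,0,0],[0,0,0]]]'

```text
time_s: 10.48
position: [0.4975, 0.1399, 0.1333]
tcp_rot: [0.001, 1.569, 0.001]
wrist_force: [-1.9, -0.4, 9.0]
grip_width: 0.0165
```

Request:
apply_moves --increments '[[1,[-3,0,0],[0,0,0]],[1,[0,0,0],[0,0,0]]]'

```text
time_s: 10.72
position: [0.4975, 0.1399, 0.1362]
tcp_rot: [0.001, 1.569, 0.001]
wrist_force: [-1.2, -0.9, 8.6]
grip_width: 0.0169
```

Request:
apply_moves --increments '[[1,[-2,0,0],[0,0,0]],[1,[0,0,0],[0,0,0]]]'

```text
time_s: 10.98
position: [0.4974, 0.1399, 0.138]
tcp_rot: [0.001, 1.569, 0.001]
wrist_force: [-1.6, 0.1, 9.2]
grip_width: 0.0168
```

Request:
apply_moves --increments '[[1,[-1.5,0,0],[0,0,0]],[1,[0,0,0],[0,0,0]]]'

```text
time_s: 11.22
position: [0.4972, 0.1399, 0.1384]
tcp_rot: [0.0, 1.569, 0.001]
wrist_force: [-0.3, 1.1, 4.7]
grip_width: 0.0167
```

Request:
apply_moves --increments '[[1,[-1.5,0,0],[0,0,0]],[1,[0,0,0],[0,0,0]]]'

```text
time_s: 11.48
position: [0.4967, 0.14, 0.1387]
tcp_rot: [-0.0, 1.57, 0.0]
wrist_force: [2.3, 2.0, -3.3]
grip_width: 0.0165
```

The upward force vanishes at TCP z 0.1385, the predicted latched height (0.1386), and turns into a pull. The catches are holding. I'll ease the load, release and rise.

Request:
apply_moves --increments '[[1,[1.5,0,0],[0,0,0]],[0.6,[0,0,0],[0,0,0]],[0.5,[0,0,0],[0,0,0]],[0.5,[0,0,0],[0,0,0]],[0.4,[0,0,0],[0,0,0]],[0.4,[-10,0,0],[0,0,0]],[0.3,[-25,0,0],[0,0,0]],[0.2,[-30,0,0],[0,0,0]]]'

```text
time_s: 12.48
position: [0.4963, 0.1396, 0.2038]
tcp_rot: [-0.001, 1.571, 0.0]
wrist_force: [-0.1, 1.0, 0.4]
grip_width: 0.068
```

Request:
apply_moves --increments '[[0,[-30,0,0],[0,0,0]],[0,[0,-30,-20],[0,0,0]],[0,[0,-40,-20],[0,0,0]],[0,[0,-40,-20],[0,0,0]],[0,[0,-30,-10],[0,0,0]],[0,[0,0,0],[0,0,0]],[0,[0,0,0],[0,0,0]]]'

```text
time_s: 13.35
position: [0.4271, 0.0006, 0.2334]
tcp_rot: [-0.0, 1.57, 0.002]
wrist_force: [0.2, 0.2, -0.0]
grip_width: 0.085
```

```bash
python3 - <<'E'
from h import *
s=r.sense();print(s["time_s"],s["position"],s["wrist_force"],s["grip_width"])
a=r.read_camera("side")[:,:,::-1];b=r.read_camera("top")[:,:,::-1]
c=cv2.resize(a[90:190,230:340],(440,400),interpolation=2)
d=cv2.resize(b[100:300,200:460],(360,277),interpolation=2);d=cv2.copyMakeBorder(d,0,123,0,0,0)
cv2.imwrite("pics/end.png",np.hstack([c,d]))
cv2.imwrite("pics/endfull.png",a)
for z in (.128+.037,.128+.0615):print(z,(proj("side",[.4925,.138,z])-[230,90])*4)
E
```

```text
13.35 [0.42706121 0.00056641 0.23335019] [ 0.24309639  0.23307084 -0.02893902] 0.08504045359387333
0.165 [214.51761669 150.56789488]
0.1895 [209.60366147 109.04442504]
```

View pics/end.png

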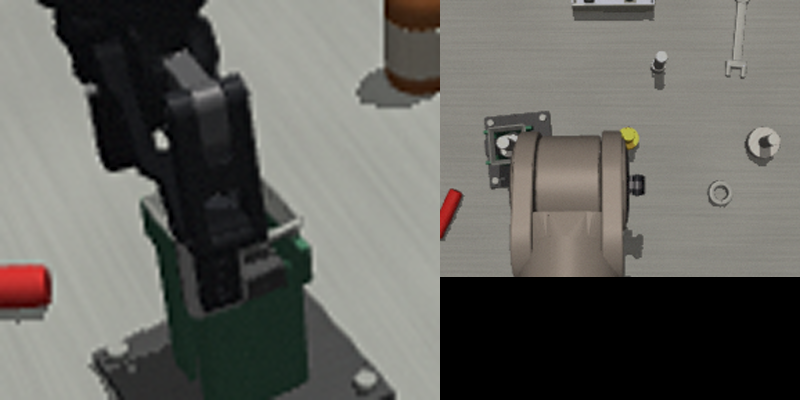

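The gripper hides the mouth in the side view. In the top view the plug stands in the mouth, and the slim and wide plugs are in place. I'll move the arm up and away and look once more.

Request:
apply_moves --increments '[[0,[-20,-40,0],[0,0,0]],[0,[-20,-40,0],[0,0,0]],[0,[-20,-40,0],[0,0,0]],[0,[-10,-40,0],[0,0,0]],[0,[0,-30,0],[0,0,0]],[0,[0,0,0],[0,0,0]]]'

```text
time_s: 14.2
position: [0.4267, -0.1923, 0.3029]
tcp_rot: [0.001, 1.571, -0.004]
wrist_force: [-1.0, 0.5, 0.8]
grip_width: 0.0856
```

```bash
python3 - <<'E'
from h import *
s=r.sense();print(s["time_s"],s["position"],s["wrist_force"])
a=r.read_camera("side")[:,:,::-1];b=r.read_camera("top")[:,:,::-1]
c=cv2.resize(a[90:190,230:340],(440,400),interpolation=2)
d=cv2.resize(b[160:240,210:300],(360,320),interpolation=2);d=cv2.copyMakeBorder(d,0,80,0,0,0)
cv2.imwrite("pics/end2.png",np.hstack([c,d]))
for z in (.165,.1895):print(z,(proj("side",[.4925,.138,z])-[230,90])*4,(proj("top",[.4925,.138,z])-[210,160])*4+[440,0])
E
```

```text
14.2 [ 0.42667965 -0.1923342   0.30291778] [-0.96560871  0.4966138   0.84271999]
0.165 [214.51761669 150.56789488] [583.22772371 174.3278806 ]
0.1895 [209.60366147 109.04442504] [574.34169396 170.8382768 ]
```

View pics/end2.png

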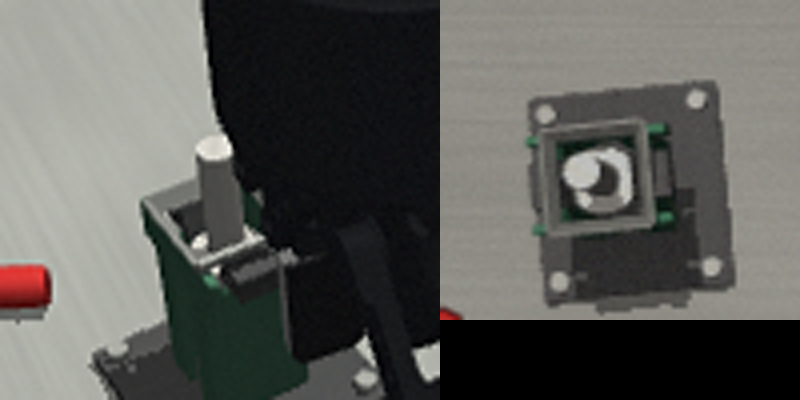

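The stem top is at crop (213,150). That matches the latched height (215,151) and not the sprung-up one (210,109). I'm handing the job in.

```bash
python3 -c "
from bench import r
print(r.finish_job())"
```

```text
the job is handed in; nothing more can be done
None
```

The middle-sized aluminium plug is latched in the green magazine, foot down, and the job is handed in at about 14 s.

- **Pressing:** I gripped the plug by its upper stem, centred it over the mouth and pressed it almost to the stop. The wrist read 12 N there.
- **Latch check:** Easing up while still gripping, the spring force vanished at TCP z 0.1385 m, where I had predicted the latched height (0.1386 m). It then turned into a pull, so the catches hold.
- **After release:** With the arm clear, the stem top in the side picture was at (213,150). That fits the latched position (215,151), not the sprung-up one (210,109).
- **Other plugs:** The wide and slim plugs showed in place in the top view after release, and I never went near them. The yellow plug was partly in view and looked in place. The arm hid the blue one, so I did not recheck it.
- **Readings that disagreed:** The gripper opening read about 17 mm on the 20 mm stem. The side camera put the stem about 3 mm off the TCP in x. Neither affected the result.

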